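Put out the coffee sign

TASK

Put the orange coffee-cup sign out in the dark wooden slotted base on the counter. Bring it in leaning, with its lower edge tipped into the slot's mouth, then straighten it upright and push it fully down to the bottom of the slot while you still hold it, near the middle of the base, and let go. Leave the blue and the white sign where they are.

Things in the scene. Friction and masses are not known exactly. Their poses are not given: they have to be found in the camera images.
- orange_sign_mid (a point): Orange (white cup picture) sign, rigid plate 100 mm wide, 130 tall, 8 thick, on its own light-wood stand. Point: plate centre; x = out of the picture face, y = width, z = up the plate. About 110 g. At the start it leans 20 degrees, top towards its -x, lower edge 22 mm above the counter; the stand backs only its lower 70 mm: the upper 60 mm is free on both faces. Lower edge: 65 mm from the point along -z.
- holder: Fixed dark wooden block 90 (x) by 150 (y) mm, 58 high; origin: centre of underside, z up. A slot runs along y through its middle, open at both ends: floor at 8 mm, 12 mm wide up to 44 mm, then chamfers widen it to 32 mm at the top. A seated sign's centre is 73 mm above the origin; released, it may lean up to 7 degrees. The sign may face either way.
- blue_sign_mid (a point): Bystander: blue (white cookie picture) sign, rigid plate 100 mm wide, 130 tall, 8 thick, on its own light-wood stand. Point: plate centre; x = out of the picture face, y = width, z = up the plate.
- white_sign_mid (a point): Bystander: white (black glass picture) sign, rigid plate 100 mm wide, 130 tall, 8 thick, on its own light-wood stand. Point: plate centre; x = out of the picture face, y = width, z = up the plate.
Things that resemble listed ones, but are neither listed nor needed, are in the scene too. Of the things shaped like the part that bears orange_sign_mid, the orange one is meant.

How it is judged:
By the outcome, as a careful person would: the job done as asked, in the order asked, and still so for the second after the job is handed in, with the robot touching nothing.
It also fails if it takes over 45 s, if anything falls off the work surface, if the arm or the gripper's body presses on something with over 40 N, if the wrist force passes 120 N, or if a joint passes its speed limit or range.

ROBOT

A 6-joint arm with a two-finger parallel gripper is mounted at the origin on the work surface. World frame = base frame: x ahead of the robot, y to its left, z up, the work surface at z = 0. Lengths are in mm, angles in rad, forces in N, time in s.
With the tool pointing down it reaches from about 275 to 825 mm from the base axis. Payload 4.9 kg.
Tool frame: the origin (TCP) lies at the very end of the fingers, on their centre line; the grasp point (between the pads) lies 19 mm behind it; z points along the fingers, y is the line along which they close (so a half turn about z gives the same grasp; the last joint's range is limited). The gripper opens to 85 mm and grips with 20 to 120 N. Pads are 22 mm wide; open, the fingers measure 114 mm over their backs; the gripper's body (76 mm by 85 mm) begins 54 mm behind the grasp point. The pads swing forward as they close: fully open they stand 13 mm farther back than shut.
Start: joints at [-1.265, 0.326, -0.193, 1.052, 0, 1.437], TCP at [234.181, -497.672, 231.281] pointing down, gripper open.
Joint ranges: [-2.65, 2.65], [-0.97, 1.79], [-1.3, 1.35], [-1.93, 2.1], [-1.47, 1.37], [-3.14, 3.14]. Speed limits (rad/s): [2.57, 2.57, 3.14, 3.14, 3.14, 3.14].

INTERFACE

Orientations are given as [roll, pitch, yaw] about the fixed x, y, z axes, in that order (R = Rz(yaw) Ry(pitch) Rx(roll)).
In Python, from bench import bot, solve_ik, imaging gives the robot as it stands. Calls block until the motion is done:
- bot.move_ptp(position, orientation): joint-space move of the TCP to a pose.
- bot.movel(position, rot=None, max_speed=150, threshold=None): straight line of the TCP; rot=None keeps the orientation; max_speed is the mean speed in mm/s. With threshold (N) it stops when the force on the tool has changed by that much, and returns True; else False.
- bot.move_j(angles): joint-space move.
- bot.grip(opening, effort=None): opening from 0.0 (shut) to 1.0 (fully open); effort is the grip in N (None keeps the last); returns when the fingers have stopped.
- bot.dwell(seconds).
- solve_ik(position, orientation): joint angles nearest the present ones, or None.
- bot.get_state(): the state.
- imaging.capture(name): name is "side" or "top" or "wrist"; returns the picture (420x560x3 uint8, blue, green, red); there is no depth.
- imaging.camera_model(name): a dict with "K" (3x3 intrinsics, pixels), "position" and "rotation" of the camera in the world. Camera axes: x right, y up, looking along -z (the intrinsics and any distortion apply to the point x, -y, -z); pixel columns grow to the right and rows downward; lengths in mm; the calibration is good to about 2 mm. A picture is of the moment at which its call begins: read the wrist's pose just before it. camera_model takes no time and is no camera call; for the wrist camera it gives the pose at the moment of the call.
A pose or a line that the arm cannot do raises bot.IKError and nothing moves.
- bot.sign_off(): hands the job in; it is judged then, once.
The state is a dict: "t": time; "qpos": joint angles; "joint_velocities": joint speeds; "effort": joint torques, N m; "tcp_pos": TCP position; "orientation": TCP orientation; "contact_force": force on the tool from outside, world axes, zero at the start; "wrist_torque": the same for the moment, N m; "opening": opening from 0.0 (shut) to 1.0 (fully open); "gripper_force": force on a finger pad.
Only numpy, scipy, OpenCV 4.12 (cv2) and the standard library are available. Lean on these libraries where they do the work, as an engineer would, in place of code of your own. Each camera call takes 0.05 s, during which the arm holds its last target. There are 200 camera calls.

## Working session

There is one attempt and no reset: what is moved stays moved. The work goes in short steps, each a Python script; the robot and the scene stay as the last script left them, time stands still between calls to the robot, and variables do not carry over. Pictures are saved under pics/ and viewed, at most 10 in all, crops included, and the job is handed in when it is done.

```bash
ls; mkdir -p pics
python3 - <<'E'
from bench import bot, imaging
import cv2
for n in("side","top"):
    im=imaging.capture(n); cv2.imwrite(f"pics/{n}0.png",im)
    m=imaging.camera_model(n); print(n,m)
print(bot.get_state()["t"])
E
```

```text
pics
side {'K': array([[424.00972643,   0.        , 279.80400455],
       [  0.        , 424.00972643, 208.63737898],
       [  0.        ,   0.        ,   1.        ]]), 'position': array([194.53552845, 540.83089085, 575.9973039 ]), 'rotation': array([ 0.88148128,  0.01160476, -2.64169272])}
top {'K': array([[458.7834918 ,   0.        , 281.26720027],
       [  0.        , 458.7834918 , 199.40174872],
       [  0.        ,   0.        ,   1.        ]]), 'position': array([ 369.70292816,  -12.03055709, 1017.38680568]), 'rotation': array([ 0.13224522, -0.00309062, -1.57830218])}
0.1
```

View pics/side0.png

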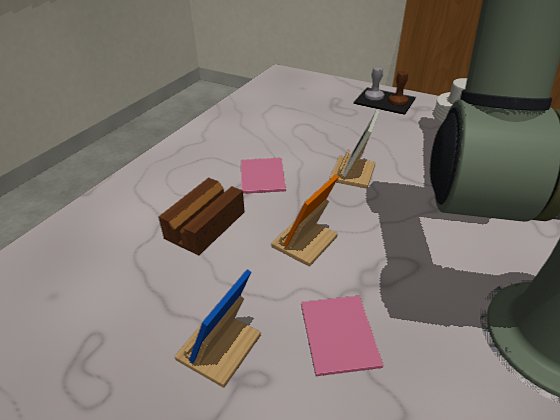

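View pics/top0.png

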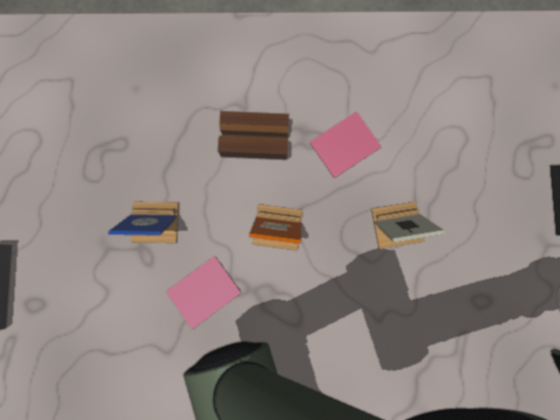

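The side view shows the orange plate at about (310,210), its top leaning towards the robot, and the dark holder at (200,215). In the top view (image up = +x, left = +y) orange is at (276,228), the holder at (254,135), and the blue and white signs are at the left and right.

```bash
cat > h.py <<'E'
import numpy as np, cv2
from scipy.spatial.transform import Rotation as Ro
from bench import bot, solve_ik, imaging
def ray(m,uv):
    uv=np.atleast_2d(np.float64(uv)); K=m["K"]
    n=(uv-[K[0,2],K[1,2]])/[K[0,0],K[1,1]]
    d=np.c_[n[:,0],-n[:,1],-np.ones(len(n))]
    return m["position"], Ro.from_euler("xyz",m["rotation"]).apply(d)
def onz(m,uv,z):
    o,d=ray(m,uv); return o+d*((z-o[2])/d[:,2])[:,None]
def proj(m,P):
    c=Ro.from_euler("xyz",m["rotation"]).inv().apply(np.atleast_2d(P)-m["position"])
    return np.c_[m["K"][0,0]*c[:,0]/-c[:,2]+m["K"][0,2], m["K"][1,1]*-c[:,1]/-c[:,2]+m["K"][1,2]]
def quad(mask):
    cs,_=cv2.findContours(mask,cv2.RETR_EXTERNAL,cv2.CHAIN_APPROX_NONE)
    c=max(cs,key=cv2.contourArea); return c, cv2.minAreaRect(c)
E
python3 - <<'E'
from h import *
for n in("top","side"):
    im=cv2.imread(f"pics/{n}0.png"); m=imaging.camera_model(n)
    hsv=cv2.cvtColor(im,cv2.COLOR_BGR2HSV)
    o=cv2.inRange(hsv,(5,215,60),(16,255,255)); 
    d=cv2.inRange(hsv,(0,90,20),(20,255,140))
    big=np.hstack([cv2.resize(x[80:270,150:350],None,fx=1.9,fy=1.9,interpolation=0) for x in(im,cv2.cvtColor(o,8),)])
    cv2.imwrite(f"pics/m_{n}.png",big)
    for nm,k in(("or",o),("dark",d)):
        k=cv2.morphologyEx(k,cv2.MORPH_OPEN,np.ones((2,2),np.uint8))
        c,r=quad(k); ap=cv2.approxPolyDP(c,3,True)[:,0]
        print(n,nm,cv2.contourArea(c),ap.tolist())
        if n=="top":
            print(onz(m,ap,58 if nm=="dark" else 144).round().tolist())
    for p in((276,193),(261,148),(290,245),(254,115),(240,153),(200,225)):
        if n=="top" : print(p,hsv[p[1],p[0]])
b=bot.get_state(); print(b["orientation"],b["tcp_pos"]); w=imaging.camera_model("wrist"); print(w)
R=Ro.from_euler("xyz",b["orientation"]); print(R.as_matrix().round(2)); print(R.inv().apply(w["position"]-b["tcp_pos"]), (R.inv()*Ro.from_euler("xyz",w["rotation"])).as_matrix().round(3))
E
```

```text
top or 72.0 [[252, 235], [299, 242]]
[[418.0, 41.0, 144.0], [404.0, -49.0, 144.0]]
top dark 1221.0 [[222, 113], [223, 131], [287, 134], [289, 130], [285, 115]]
[[687.0, 111.0, 58.0], [647.0, 108.0, 58.0], [639.0, -29.0, 58.0], [648.0, -34.0, 58.0], [681.0, -25.0, 58.0]]
(276, 193) [  9  22 163]
(261, 148) [ 10 122  86]
(290, 245) [ 17 124 179]
(254, 115) [ 10 123  91]
(240, 153) [11 73 59]
(200, 225) [  8  23 164]
side or 578.0 [[338, 176], [306, 203], [285, 246], [298, 226], [327, 198]]
side dark 6777.0 [[483, 0], [408, 0], [394, 81], [398, 92], [390, 97], [390, 103], [406, 105], [404, 89], [439, 96], [450, 92], [456, 79], [468, 78]]
[-3.14008514e+00 -2.41291120e-04  4.39774435e-01] [ 234.03225286 -497.16528052  230.58967914]
{'K': array([[298.32828824,   0.        , 282.15863138],
       [  0.        , 298.32828824, 209.07813428],
       [  0.        ,   0.        ,   1.        ]]), 'position': array([ 295.27820943, -468.54934343,  372.92297656]), 'rotation': array([-0.27284915,  0.00166587, -1.13120637])}
[[ 0.9   0.43 -0.  ]
 [ 0.43 -0.9   0.  ]
 [ 0.   -0.   -1.  ]]
[ 6.76354225e+01 -3.30406090e-02 -1.42317094e+02] [[-0.     0.963  0.27 ]
 [ 1.     0.     0.   ]
 [ 0.     0.27  -0.963]]
```

View pics/m_top.png

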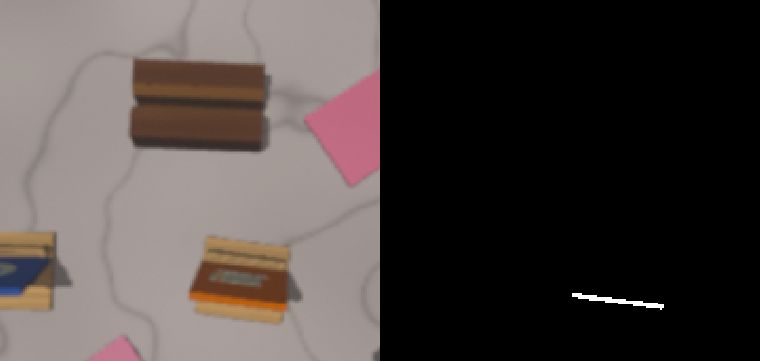

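The crop shows the sign's bright orange top edge from (251,235) to (301,242), so its yaw is about -8°, with its picture face towards +x. The holder is almost square to the axes, centred near (254,135). Next I take closer views with the wrist camera.

```bash
cat >> h.py <<'E'
def pose(yaw,lean,flip):
    """tool rotation: approach = down the plate, closing axis = plate normal; lean: top towards plate -x"""
    P=Ro.from_euler("z",yaw)*Ro.from_euler("y",-lean)      # plate frame
    T=P*Ro.from_matrix(np.array([[0,1,0],[1,0,0],[0,0,-1]]).T if not flip else np.array([[0,-1,0],[-1,0,0],[0,0,-1]]).T)
    return P,T.as_euler("xyz")
E
python3 - <<'E'
from h import *
mt=imaging.camera_model("top"); hc=onz(mt,(254,135),58)[0]; print(hc)
q0=np.array(bot.get_state()["qpos"])
for flip in(0,1):
    for p,l,y in(((411,-4,250),0,-.14),((hc[0],hc[1],220),0,0),((430,-4,130),.35,-.14),((hc[0],hc[1],140),.35,0)):
        q=solve_ik(p,pose(y,l,flip)[1]); print(flip,None if q is None else np.round(q,2))
flip=0
ims=[]
for i,(p,y) in enumerate((((411,-4,250),-.14),((hc[0],hc[1],220),0))):
    q=solve_ik(p,pose(y,0,flip)[1])
    if q is None: flip=1
    bot.move_ptp(p,pose(y,0,flip)[1]); bot.dwell(.3)
    m=imaging.camera_model("wrist"); im=imaging.capture("wrist"); cv2.imwrite(f"pics/w{i}.png",im)
    np.savez(f"w{i}.npz",**m)
s=bot.get_state();print(s["t"],s["tcp_pos"])
E
python3 -c "
import cv2,numpy as np
a=[cv2.imread(f'pics/w{i}.png') for i in(0,1)]
cv2.imwrite('pics/w01.png',cv2.resize(np.hstack([i[:,80:480] for i in a]),(800,420)))"
```

```text
[637.3479339   41.60316889  58.        ]
0 [-0.19  0.05 -0.49  1.03  0.    1.52]
0 [-0.05  0.5   0.04  1.12  0.    1.52]
0 [-0.19 -0.01 -0.98  0.24  0.02  1.52]
0 [-0.06  0.34 -0.5   0.38  0.02  1.51]
1 [-0.19  0.05 -0.49  1.03  0.   -1.62]
1 [-0.05  0.5   0.04  1.12  0.   -1.62]
1 [-0.19 -0.01 -0.98  0.24  0.02 -1.62]
1 [-0.06  0.34 -0.5   0.38  0.02 -1.63]
3.625 [637.10013868  41.31458951 220.83998131]
```

View pics/w01.png

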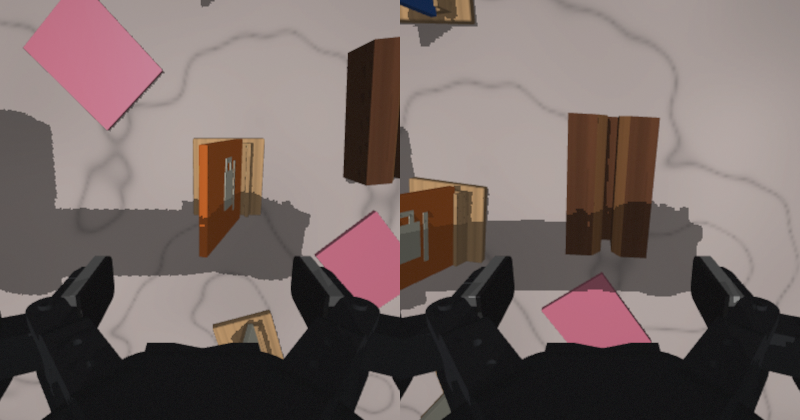

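The left half shows the sign's bright top edge as a strip, crop columns 199–208 and rows 145–257. The right half shows the holder top with corners (568,113), (658,118), (646,257), (566,253) and the slot near columns 605–615. The next step measures both.

Run:
```python
from h import *
m0,m1=[dict(np.load(f"w{i}.npz")) for i in(0,1)]
def lfit(px):  # x as function of row
    l=cv2.fitLine(np.float32(px),cv2.DIST_HUBER,0,.01,.01).ravel(); return l
# sign top edge: saturated bright strip
im=cv2.imread("pics/w0.png"); h=cv2.cvtColor(im,cv2.COLOR_BGR2HSV)
print("hsv row180:",[(c,h[180,c].tolist()) for c in range(276,294,2)],"row235:",[(c,h[235,c].tolist()) for c in range(276,294,2)])
k=cv2.inRange(h,(4,150,40),(16,255,255)); k[:,:260]=0;k[:,340:]=0;k[:120]=0;k[270:]=0
L=[(np.flatnonzero(k[r]).min(),r) for r in range(155,245)]
l=lfit(L); f=lambda r:(l[2]+(r-l[3])*l[0]/l[1],r)
rows=np.flatnonzero(k[:,int(f(200)[0])+3])
e=onz(m0,[f(rows.min()),f(rows.max())],143); print("back top edge rows",rows.min(),rows.max(),e.round(1),np.linalg.norm(e[0]-e[1]),"yaw",np.degrees(np.arctan2(-(e[0]-e[1])[0],(e[0]-e[1])[1])))
# holder
im=cv2.imread("pics/w1.png"); g=cv2.cvtColor(im,cv2.COLOR_BGR2HSV)
k=cv2.inRange(g,(0,90,0),(25,255,140)); k[:,:220]=0;k[:,360:]=0;k[:100]=0;k[262:]=0
Lf=[(np.flatnonzero(k[r]).min()-.5,r) for r in range(122,246)];Rt=[(np.flatnonzero(k[r]).max()+.5,r) for r in range(122,246)]
for nm,p in(("L",Lf),("R",Rt)):
    l=lfit(p); f=lambda r:(l[2]+(r-l[3])*l[0]/l[1],r)
    rr=np.flatnonzero(k[:,int(f(190)[0])+(8 if nm=="L" else -8)])
    e=onz(m1,[f(rr.min()-.5),f(rr.max()+.5)],58); print(nm,rr.min(),rr.max(),e.round(1),np.linalg.norm(e[0]-e[1]))
    d=e[0]-e[1];print("yaw",np.degrees(np.arctan2(-d[0],d[1])))
for r in(130,160,185): print(r,cv2.cvtColor(im,cv2.COLOR_BGR2GRAY)[r,275:310].tolist())
print(proj(m1,[[637.3,41.6,8]]))
```

```text
hsv row180: [(276, [16, 112, 177]), (278, [14, 128, 180]), (280, [11, 198, 185]), (282, [11, 199, 187]), (284, [12, 199, 187]), (286, [11, 200, 182]), (288, [12, 198, 99]), (290, [12, 201, 99]), (292, [12, 201, 99])] row235: [(276, [8, 22, 94]), (278, [9, 47, 93]), (280, [12, 201, 99]), (282, [11, 192, 101]), (284, [11, 194, 100]), (286, [12, 193, 99]), (288, [12, 192, 81]), (290, [12, 190, 82]), (292, [12, 190, 82])]
back top edge rows 144 256 [[415.4  48.9 143. ]
 [401.2 -49.5 143. ]] 99.45216500440287 yaw -8.250135293845611
L 114 253 [[603.3 120.7  58. ]
 [595.6 -27.2  58. ]] 148.11359439146526
yaw -3.004628504917518
R 117 256 [[692.2 117.8  58. ]
 [684.2 -30.9  58. ]] 148.93239410392587
yaw -3.0752506201043364
130 [70, 70, 73, 72, 73, 73, 74, 73, 70, 71, 69, 64, 45, 36, 32, 46, 60, 62, 61, 62, 64, 58, 36, 54, 80, 79, 81, 80, 81, 83, 84, 83, 83, 83, 77]
160 [69, 72, 72, 72, 72, 72, 71, 70, 71, 67, 53, 34, 44, 60, 59, 61, 60, 61, 62, 60, 41, 55, 78, 78, 82, 81, 81, 83, 82, 83, 84, 83, 74, 61, 63]
185 [72, 72, 71, 71, 72, 71, 71, 70, 62, 45, 34, 45, 61, 60, 59, 61, 61, 62, 51, 39, 63, 77, 80, 82, 81, 81, 81, 81, 83, 81, 74, 63, 62, 59, 59]
[[282.83813418 183.81630766]]
```

The holder is at (643.8, 45.1) with yaw -3.05° and measures 89 x 148.5, which matches its size. The sign's top edge is 99.5 mm long, which also matches, with yaw -8.25°. Next is the grasp.

Run:
```python
from h import *
P,rpy=pose(np.radians(-8.25),np.radians(20),0); M=P.as_matrix(); n,zp=M[:,0],M[:,2]
top=np.array([408.3,-.3,143])+4*n; print("centre",top-65*zp)
tcp=top-44*zp
bot.grip(.6,60)
bot.move_ptp(tcp+110*zp,rpy)
print("hit",bot.movel(tcp,max_speed=120,threshold=15))
s=bot.get_state();print(s["t"],s["tcp_pos"]-tcp,s["contact_force"])
bot.grip(0,60); s=bot.get_state(); print(s["opening"],s["gripper_force"],s["contact_force"],s["tcp_pos"]-tcp)
m=imaging.camera_model("wrist"); np.savez("w2.npz",**m); cv2.imwrite("pics/w2.png",imaging.capture("wrist"))
```

```text
centre [434.02111852  -4.0293847   83.28806022]
hit False
6.1333 [ 0.42180146 -0.00054797  0.23973845] [-0.0292797   0.34889015  0.21265167]
0.08074923111166894 58.50144803524017 [-4.15971711 -0.74099462  5.12889014] [-0.05440907 -0.00851869  0.47219312]
```

View pics/w2.png

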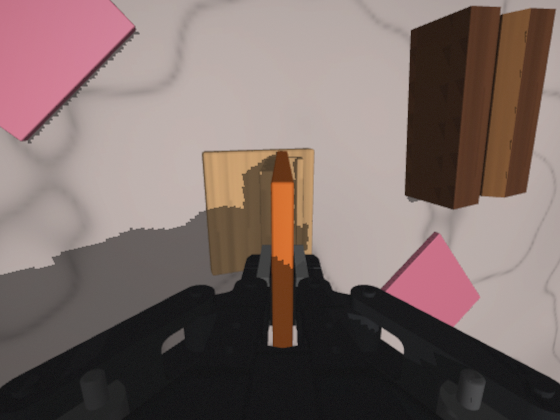

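The plate is squarely between the pads: its top edge runs along column 283 and the fingers sit on both faces. Next I lift it and bring it, still leaning, to just above the slot's mouth.

```bash
cat >> h.py <<'E'
HC=np.array([643.8,45.1,0]); HY=np.radians(-3.05); OFF=86.
def low(h,lean,dx=0.,dy=0.,yaw=HY,off=OFF):
    """TCP pose that puts the plate's lower-edge centre at height h over the slot line"""
    P,rpy=pose(yaw,lean,0)
    e=HC+Ro.from_euler("z",HY).apply([dx,dy,h])
    return e+off*P.as_matrix()[:,2],rpy
E
python3 - <<'E'
from h import *
P,rpy=pose(np.radians(-8.25),np.radians(20),0); zp=P.as_matrix()[:,2]
s=bot.get_state(); bot.movel(s["tcp_pos"]+95*zp,max_speed=90)
p,r=low(110,np.radians(20)); bot.move_ptp(p,r)
p,r=low(66,np.radians(20)); bot.movel(p,r,max_speed=80); bot.dwell(.3)
s=bot.get_state(); print(s["t"],s["tcp_pos"]-p,s["orientation"]-r,s["opening"],s["contact_force"])
m=imaging.camera_model("wrist"); np.savez("w3.npz",**m); w=imaging.capture("wrist"); cv2.imwrite("pics/w3.png",w)
sd=imaging.capture("side"); cv2.imwrite("pics/s3.png",sd)
a=cv2.resize(w[20:300,170:400],None,fx=1.7,fy=1.7); b=cv2.resize(sd[100:280,130:270],None,fx=2.65,fy=2.65)
cv2.imwrite("pics/c3.png",np.hstack([a,b[:a.shape[0]]]) if b.shape[0]>=a.shape[0] else np.hstack([a[:b.shape[0]],b]))
E
```

```text
9.75 [ 0.31001389 -0.00602163  0.48930282] [-8.15917777e-04 -5.21002935e-06  2.73802487e-05] 0.08462110251049072 [-0.54174638 -0.35568868 -1.22827397]
```

View pics/c3.png

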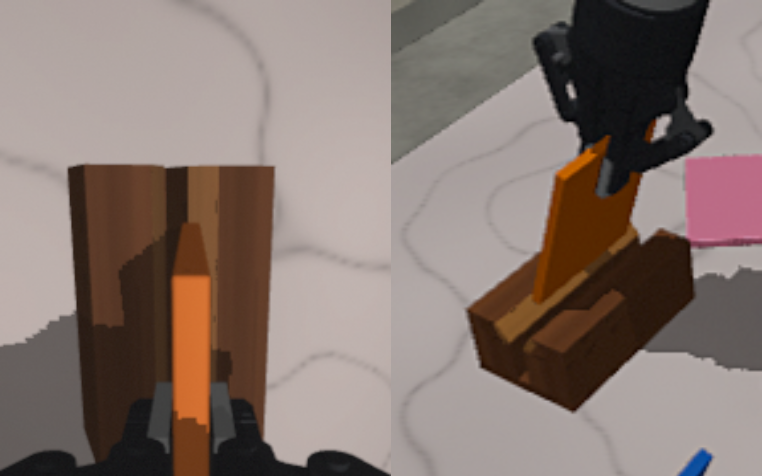

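The wrist crop on the left shows the plate's lower edge at about (190,222), over a slot mouth spanning columns 166–219. The side crop on the right agrees: it leans and sits over the slot, near the middle. I check the mouth numerically, tip the edge in, then straighten.

Run:
```python
from h import *
m=dict(np.load("w3.npz"))
px=lambda x,y:(x/1.7+170-.2,y/1.7+20-.2)
Q=onz(m,[px(166,167),px(219,167),px(273,167),px(86,167),px(268,340)],58)
print(Ro.from_euler("z",-HY).apply(Q-HC).round(1),"expect x -16,16,45,-45,45; y 75")
E=Ro.from_euler("z",HY).apply([[-3.8,50,65],[3.8,50,67.4]])+HC; print((proj(m,E)-[169.8,19.8])*1.7)
p,r=low(49,np.radians(20)); hit=bot.movel(p,r,max_speed=50,threshold=12); bot.dwell(.2)
s=bot.get_state(); print(hit,s["t"],s["tcp_pos"]-p,s["contact_force"],s["opening"])
w=imaging.capture("wrist"); np.savez("w4.npz",**imaging.camera_model("wrist")); cv2.imwrite("pics/w4.png",w)
```

```text
[[ -8.9  73.4  58. ]
 [ 16.4  73.6  58. ]
 [ 44.2  73.9  58. ]
 [-43.9  73.1  58. ]
 [ 45.5 -12.3  58. ]] expect x -16,16,45,-45,45; y 75
[[182.42950997 221.97246241]
 [200.37797303 221.91230605]]
False 10.5417 [ 0.30167428 -0.02178605  0.33236941] [-0.61840217 -0.24129989 -1.80060012] 0.08709853918749424
```

Run:
```python
from h import *
for a in(15,10,5,0):
    p,r=low(49,np.radians(a)); bot.movel(p,r,max_speed=40)
bot.dwell(.3)
s=bot.get_state(); print(s["t"],s["tcp_pos"]-p,s["contact_force"],s["wrist_torque"],s["opening"])
m=imaging.camera_model("wrist"); w=imaging.capture("wrist"); cv2.imwrite("pics/w5.png",w); np.savez("w5.npz",**m)
sd=imaging.capture("side")
for h in(40,32):
    p,r=low(h,0); hit=bot.movel(p,r,max_speed=25,threshold=10); s=bot.get_state()
    print(h,hit,s["t"],s["tcp_pos"]-p,s["contact_force"],s["wrist_torque"],s["opening"])
    if hit: break
w2=imaging.capture("wrist")
a=cv2.resize(w[20:300,170:400],None,fx=1.7,fy=1.7); b=cv2.resize(w2[20:300,170:400],None,fx=1.7,fy=1.7)
cv2.imwrite("pics/c5.png",np.hstack([a,b]))
```

```text
12.2583 [-0.72225686  0.15219766  0.08997174] [-0.49660961  0.04646843 -2.25495551] [ 0.01890857 -0.01096471  0.02327527] 0.08519879627010461
40 False 12.8667 [-0.13542571  0.00307418 -0.32448412] [-0.09539395 -0.38649807 -1.35549898] [-0.04590932 -0.02767765 -0.00322605] 0.08407493633269691
32 False 13.3333 [-0.19259784  0.00070016 -0.25229171] [-0.65311882  0.64257028 -1.96136252] [-0.01987261  0.03293294  0.01475193] 0.08777063458576144
```

View pics/c5.png

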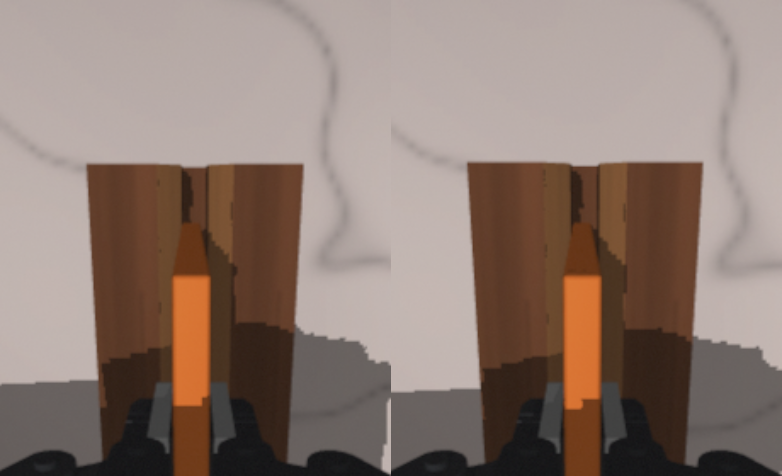

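In both views the plate is upright over the slot, and in the right one its edge (columns 572–596) is already between the slot walls (570–599) with no contact force. I push down until it meets the floor.

Run:
```python
from h import *
p,r=low(13,0); hit=bot.movel(p,r,max_speed=40,threshold=12); s=bot.get_state()
print(hit,s["t"],s["tcp_pos"]-p,s["contact_force"])
if not hit:
    p,r=low(3,0); hit=bot.movel(p,r,max_speed=12,threshold=15); s=bot.get_state()
    print(hit,s["t"],"h=",s["tcp_pos"][2]-OFF,s["contact_force"],s["wrist_torque"],s["opening"])
    # slip check: top edge height seen by the wrist camera in tool frame is unchanged if the plate did not slip
w=imaging.capture("wrist"); sd=imaging.capture("side")
cv2.imwrite("pics/c6.png",np.hstack([cv2.resize(w[20:300,170:400],None,fx=1.7,fy=1.7),cv2.resize(sd[100:280,130:270],None,fx=2.65,fy=2.65)[:476]]))
```

```text
False 14.0083 [-0.11946638 -0.00639645 -0.21105816] [-0.48575075 -0.14966411 -0.63478813]
True 14.55 h= 8.646942301847716 [ 0.40091187 -0.06504589  4.09438436] [-0.0751427   0.20617422  0.00666374] 0.08637474009068652
```

View pics/c6.png

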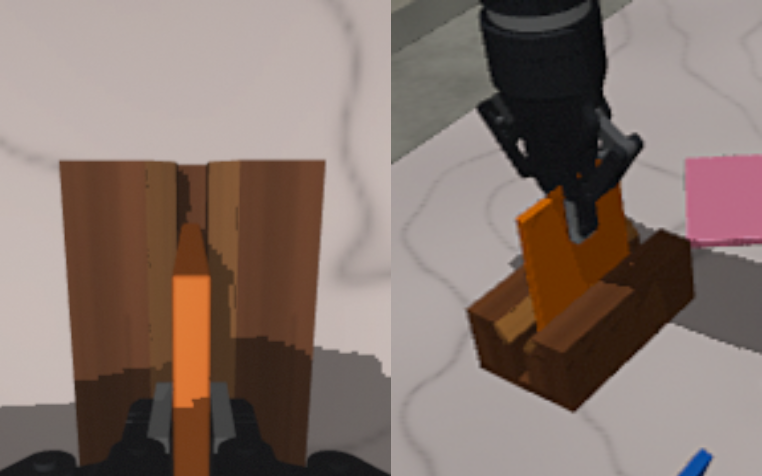

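It met the floor at 8.6 mm, where 8 is expected, with the plate centred. One more firm push, then release, retreat and check.

Run:
```python
from h import *
p,r=low(5,0); hit=bot.movel(p,r,max_speed=8,threshold=15); s=bot.get_state()
print(hit,s["t"],"h=",s["tcp_pos"][2]-OFF,s["contact_force"])
bot.dwell(.2); print(bot.get_state()["contact_force"])
bot.grip(.65); bot.dwell(.2)
p=np.array(bot.get_state()["tcp_pos"]); bot.movel(p+[0,0,120],max_speed=120); bot.dwell(.5)
s=bot.get_state(); print(s["t"],s["contact_force"],s["opening"])
sd=imaging.capture("side"); w=imaging.capture("wrist")
cv2.imwrite("pics/c7.png",np.hstack([cv2.resize(w,None,fx=.7,fy=.7),cv2.resize(sd[60:354,100:480],(380,294))]))
```

```text
True 14.925 h= 8.609908938006598 [-0.85395731  0.93747088  4.08083536]
[-1.00076215 -0.34434002  6.4957242 ]
17.4917 [ 0.08746626  0.18181667 -0.2097962 ] 0.651868208963894
```

View pics/c7.png

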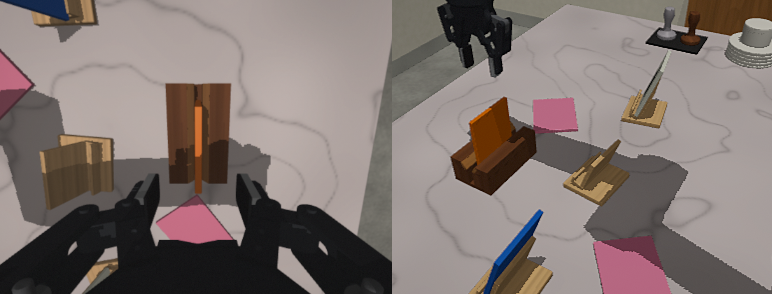

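The orange sign stands upright in the slot near the middle of the base, at wrist view (198,145). The gripper is clear, and the blue and white signs are still on their stands where they started.

```bash
python3 -c "
from bench import bot; print(bot.sign_off())"
```

```text
the job is handed in; nothing more can be done
None
```

The orange sign is upright at the bottom of the slot, near the middle of the base and released; the blue and white signs were not touched, and the job was handed in at about 17.5 s.

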